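Fetch the instrument case from behind the parts jars

ROBOT

A 7-joint arm with a two-finger parallel gripper is mounted at the origin on the work surface. World frame = base frame: x ahead of the robot, y to its left, z up, the work surface at z = 0. Lengths are in m, angles in rad, forces in N, time in s.
With the tool pointing down it reaches from about 0.425 to 0.925 m from the base axis. Payload 6.8 kg.
Tool frame: the origin (TCP) lies midway between the tips of the shut fingers; the grasp point (between the pads) lies 19 mm behind it; z points along the fingers, y is the line along which they close (so a half turn about z gives the same grasp; the last joint's range is limited). The gripper opens to 85 mm and grips with 20 to 120 N. Pads are 22 mm wide; open, the fingers measure 114 mm over their backs; the gripper's body (76 mm by 85 mm) begins 54 mm behind the grasp point. The pads swing forward as they close: fully open they stand 13 mm farther back than shut.
Start: joints at [1.234, 0.477, 0.022, 1.555, -0.011, 1.109, -0.083], TCP at [0.153, -0.657, 0.192] pointing down, gripper open.
Joint ranges: [-2.96, 2.96], [-0.34, 2.1], [-1.41, 1.46], [0.24, 2.44], [-1.37, 4.51], [0.17, 1.92], [-2.96, 2.96]. Speed limits (rad/s): [2.39, 2.39, 3.14, 3.14, 3.14, 3.14, 3.14].

INTERFACE

Orientations are given as a rotation vector (axis times angle).
In Python, from workcell import bot, get_image, camera_model gives the robot as it stands.
- The arm moves only by the tool arm_command, never from a script. Its argument "deltas" is a list that holds one entry, the list of rows, each a list of 5 numbers: the shift along the tool's x, y, z in mm, then the turn about the tool's z in degrees, then the closure, from 0 (fully open) to 1 (shut). In form: [[[dx, dy, dz, twist, grip], ...]]. A call has exactly 10 rows; each row shifts and turns the commanded pose from where the row before left it, along the tool's axes as they then stand; what a row does not reach is not made up. A row lasts 1/10 s, in which the tool goes at most 50 mm and 8.59 degrees, less where a joint would pass 70% of its speed; a pose out of reach is approached as far as the arm can. A call with a gripper value outside its range is refused whole. The fingers move at their own pace and stop on an object; "newtons" is the grip in N (left out, the last holds). Time passes only in rows, so rows that do not move let the fingers close, or fill a call up. It gives the time, the measured TCP pose, the force, the opening and the grip force at its end, in the units of the state.
- bot.read_state(): the state, without advancing time (a new reading comes with each control period).
- get_image(name): name is "side" or "top" or "wrist"; returns the picture (400x640x3 uint8, red, green, blue); there is no depth.
- camera_model(name): a dict with "fx", "fy", "cx", "cy" (pixels), "R" (3x3) and "t" (3): a world point X has camera coordinates R X + t. Camera axes: x right, y down, z forward; pixel columns grow to the right and rows downward; lengths in m; the calibration is good to about 2 mm. A picture is of the moment at which its call begins: read the wrist's pose just before it. camera_model takes no time and is no camera call; for the wrist camera it gives the pose at the moment of the call.
- bot.close_job(): hands the job in; it is judged then, once.
The state is a dict: "time": time; "joint_positions": joint angles; "qd": joint speeds; "effort": joint torques, N m; "tool_pos": TCP position; "orientation": TCP orientation; "wrist_force": force on the tool from outside, world axes, zero at the start; "torque": the same for the moment, N m; "grip_width": finger opening in m; "grasp_force": force on a finger pad.
Only numpy, scipy, OpenCV 4.12 (cv2) and the standard library are available. Lean on these libraries where they do the work, as an engineer would, in place of code of your own. Each camera call takes 0.05 s, during which the arm holds its last target. There are 200 camera calls.

TASK

The walnut instrument case lies behind the three parts jars on the wooden rack. First stand all three jars upright in the dark grey side tray, leaving the case where it is; then, with the jars still in the tray, lay the case flat on the middle of the green mat, lengthwise along it; last, put every jar back upright on the middle of the disc of its own lid's colour. Do not topple a jar, and leave the black loupe where it stands.

Things in the scene. Friction and masses are not known exactly. Their poses are not given: they have to be found in the camera images.
- jar_red: closed clear round jar with a red lid and brass parts inside; 40 mm across all the way up, 75 mm tall (the lid is the top 19 mm), about 0.12 kg. At the start it stands upright on the red disc, about 18 mm from the next jar and 10 mm from the case. Origin: centre of its underside; z up through the lid.
- jar_yellow: closed clear round jar with a yellow lid and steel parts inside; 40 mm across all the way up, 75 mm tall (the lid is the top 19 mm), about 0.12 kg. At the start it stands upright on the yellow disc, about 18 mm from the next jar and 10 mm from the case. Origin: centre of its underside; z up through the lid.
- jar_blue: closed clear round jar with a blue lid and copper parts inside; 40 mm across all the way up, 75 mm tall (the lid is the top 19 mm), about 0.12 kg. At the start it stands upright on the blue disc, about 18 mm from the next jar and 10 mm from the case. Origin: centre of its underside; z up through the lid.
- pad_red: red disc, 52 mm across, 2 mm thick, fixed on the rack: the place of the red-lidded jar. Origin: centre of its underside, on the rack's floor 18 mm above the bench; x points across the rack from its front to its back (where the case lies), y along the row, z up. The three discs stand in a row 58 mm apart (centres), in any order of colour.
- pad_yellow: yellow disc, 52 mm across, 2 mm thick, fixed on the rack: the place of the yellow-lidded jar. Origin: centre of its underside, on the rack's floor 18 mm above the bench; x points across the rack from its front to its back (where the case lies), y along the row, z up. The three discs stand in a row 58 mm apart (centres), in any order of colour.
- pad_blue: blue disc, 52 mm across, 2 mm thick, fixed on the rack: the place of the blue-lidded jar. Origin: centre of its underside, on the rack's floor 18 mm above the bench; x points across the rack from its front to its back (where the case lies), y along the row, z up. The three discs stand in a row 58 mm apart (centres), in any order of colour.
- case: closed walnut box with brass trim, 150 x 40 x 28 mm high, 0.2 kg. It lies on the rack's floor (18 mm above the bench) behind the jar row, parallel to it, its centre line 50 mm behind the row's: 10 mm from the jars, too little for a finger. Behind it 65 mm of bare floor, then a lip 8 mm above the floor; end boards 18 mm above it, 25 mm or more past the case's ends. Origin: centre of underside; x along length, y across.
- tray: dark grey open side tray, fixed on the bench, empty at the start: outside 260 x 120 mm, rim 12 mm high, walls 4 mm, floor 4 mm thick. The jars may stand anywhere on its floor. Origin: centre of its underside, at bench height; x along its length, y across, z up.
- mat: plain dark green mat, fixed on the bench: 200 x 90 mm, 3 mm thick. Origin: centre of its underside, at bench height; x along its length, y across, z up.
- loupe: black eyepiece loupe with a glass on top, loose on the bench, 42 mm across and 30 mm high, not part of the job. Origin: centre of its underside.
Not all that is in view belongs to the job. Leave any turquoise look-alike of the jar_red alone.

How it is judged:
On the way, in this order (a step that is already met when the one before it is completed fails the run):
1. all three jars stand upright at rest in the side tray, the case still in its place (x of jar_red in the frame of tray between -0.125 and 0.125 m and y of jar_red in the frame of tray between -0.055 and 0.055 m and z of each of jar_red, jar_yellow, jar_blue in the frame of tray below 0.012 m and angle between each of jar_red, jar_yellow, jar_blue's own z axis and vertical below 0.12 rad and x of jar_yellow in the frame of tray between -0.125 and 0.125 m and y of jar_yellow in the frame of tray between -0.055 and 0.055 m and x of jar_blue in the frame of tray between -0.125 and 0.125 m and y of jar_blue in the frame of tray between -0.055 and 0.055 m and linear speed of each of jar_red, jar_yellow, jar_blue below 0.03 m/s and distance of case from where it was at the start of the episode below 0.03 m), for 0.2 s.
2. the case lies flat on the middle of the green mat, lengthwise along it, the three jars still in the tray (horizontal distance between case and mat below 0.015 m and z of case in the frame of mat below 0.01 m and angle between case's own z axis and vertical below 0.1 rad and angle between the x axis of case and the x axis of mat, either way round below 0.2 rad and linear speed of case below 0.03 m/s and x of jar_red in the frame of tray between -0.125 and 0.125 m and y of jar_red in the frame of tray between -0.055 and 0.055 m and z of each of jar_red, jar_yellow, jar_blue in the frame of tray below 0.012 m and angle between each of jar_red, jar_yellow, jar_blue's own z axis and vertical below 0.12 rad and x of jar_yellow in the frame of tray between -0.125 and 0.125 m and y of jar_yellow in the frame of tray between -0.055 and 0.055 m and x of jar_blue in the frame of tray between -0.125 and 0.125 m and y of jar_blue in the frame of tray between -0.055 and 0.055 m), for 0.2 s.
At the end, for the whole second after the job is handed in: Each jar stands upright (within 0.1 rad) and at rest on the disc of its lid's colour, within 12 mm of the disc's centre; the case lies flat and at rest on the green mat, its centre within 15 mm of the mat's and its length within 0.2 rad of the mat's length (horizontal distance between jar_red and pad_red below 0.012 m and z of jar_red in the frame of pad_red below 0.008 m and angle between each of jar_red, jar_yellow, jar_blue, case's own z axis and vertical below 0.1 rad and horizontal distance between jar_yellow and pad_yellow below 0.012 m and z of jar_yellow in the frame of pad_yellow below 0.008 m and horizontal distance between jar_blue and pad_blue below 0.012 m and z of jar_blue in the frame of pad_blue below 0.008 m and linear speed of each of jar_red, jar_yellow, jar_blue, case below 0.03 m/s and horizontal distance between case and mat below 0.015 m and z of case in the frame of mat below 0.01 m and angle between the x axis of case and the x axis of mat, either way round below 0.2 rad); the robot touches nothing.
It fails at once if a jar is toppled (angle between any of jar_red, jar_yellow, jar_blue's own z axis and vertical above 0.7 rad).
It fails at once if the loupe is moved by more than 20 mm (distance of loupe from where it was at the start of the episode above 0.02 m).
It also fails if it takes over 144 s, if anything falls off the work surface, if the arm or the gripper's body presses on something with over 40 N, if the wrist force passes 120 N, or if a joint passes its speed limit or range.

## Working session

There is one attempt and no reset: what is moved stays moved. The work goes in short steps, Python scripts to look and compute and a tool call to move; the robot and the scene stay as the last step left them, time stands still between calls to the robot, and variables do not carry over. Pictures are saved under pics/ and viewed, at most 14 in all, crops included, and the job is handed in when it is done.

Besides the shell and the picture viewer there is one more tool, called after ">>>" by a JSON object that holds its "method" and its "body". arm_command: Moves the arm, as the interface text tells. Its arguments: {"type":"object","properties":{"deltas":{"type":"array"},"newtons":{"type":"number"}},"required":["deltas"]}

```bash
mkdir -p pics; ls; python3 - <<'E'
from workcell import bot,get_image,camera_model
import cv2
print(bot.read_state())
for n in ("top","side"):
    cv2.imwrite(f"pics/{n}0.png",get_image(n)[:,:,::-1]); print(n,camera_model(n))
E
```

```text
pics
{'time': 0.0, 'joint_positions': array([ 1.23387059,  0.47780396,  0.02233195,  1.55648185, -0.0115119 ,
        1.10928768, -0.08311813]), 'qd': array([-0.00111318,  0.00020969,  0.00019547, -0.00130524, -0.00185158,
        0.00150028, -0.00056629]), 'effort': array([-5.46787232e-04, -5.96444035e+01,  1.60701815e+00, -2.81204510e+01,
        1.22867691e-02,  9.34755779e-03, -7.81196036e-06]), 'tool_pos': array([ 0.15294658, -0.65674723,  0.19111021]), 'orientation': array([-3.11924141e+00, -3.58454309e-01,  5.24997801e-04]), 'wrist_force': array([ 0.7959529 , -0.45024617,  0.36143754]), 'torque': array([-0.00502034, -0.01932221,  0.04688318]), 'grasp_force': 0.0, 'grip_width': 0.08533782610917243}
top {'fx': 405.98793576739655, 'fy': 405.98793576739655, 'cx': 313.48357693998247, 'cy': 197.97438682004525, 'R': array([[ 0.02719408, -0.99962955, -0.00111151],
       [-0.99739703, -0.02705903, -0.0668354 ],
       [ 0.06678057,  0.00292615, -0.9977634 ]]), 't': array([-0.0124722 ,  0.5281624 ,  0.81116215])}
side {'fx': 397.6330073828942, 'fy': 397.6330073828942, 'cx': 317.02519872083695, 'cy': 197.12744022779398, 'R': array([[ 0.99020856, -0.1382714 , -0.01918409],
       [-0.08427941, -0.48260139, -0.87177571],
       [ 0.11128338,  0.86485659, -0.48952946]]), 't': array([-0.52748929,  0.10340829,  0.84780544])}
```

View pics/top0.png

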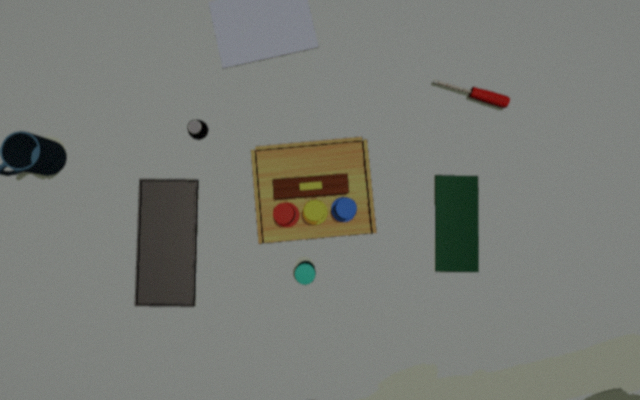

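View pics/side0.png

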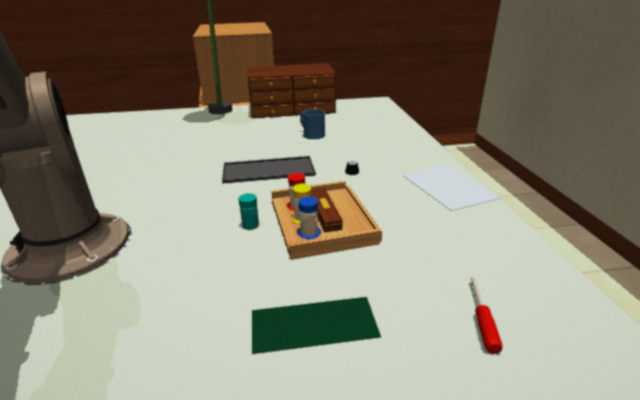

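The top view shows the red lid at (285,215), yellow at (315,212), blue at (344,209), with the case at (311,187). The tray is at (167,242), the mat at (456,223) and the loupe at (198,129). The turquoise look-alike stands off the rack at (305,272), and I'll leave it alone. The side view confirms this layout.

```bash
cat > h.py <<'E'
import numpy as np,cv2
from workcell import bot,get_image,camera_model
from scipy.spatial.transform import Rotation as Rn
def ray(m,p,z):
    R=np.array(m["R"]);t=np.array(m["t"]);c=-R.T@t
    d=R.T@np.array([(p[0]-m["cx"])/m["fx"],(p[1]-m["cy"])/m["fy"],1]);return c+d*(z-c[2])/d[2]
def hsvmask(im,lo,hi): return cv2.inRange(cv2.cvtColor(im,cv2.COLOR_RGB2HSV),lo,hi)
R={'red':((0,150,90),(6,255,255)),'yellow':((24,140,90),(34,255,255)),'blue':((105,140,70),(122,255,255)),
 'mat':((55,120,15),(80,255,120)),'case':((2,110,30),(14,255,130)),'tray':((0,0,50),(25,90,110)),'loupe':((0,0,0),(180,255,30)),'turq':((78,120,60),(95,255,255))}
def blobs(im,k,amin=60):
    cs,_=cv2.findContours(hsvmask(im,*R[k]),cv2.RETR_EXTERNAL,cv2.CHAIN_APPROX_NONE)
    return sorted([c for c in cs if cv2.contourArea(c)>amin],key=cv2.contourArea,reverse=True)
def box(m,c,z):
    P=np.array([ray(m,p,z)[:2] for p in c[:,0,:]],np.float32)*1000
    return cv2.minAreaRect(P)
def tool():
    s=bot.read_state();M=Rn.from_rotvec(s["orientation"]).as_matrix();return s,M
def go(x,y,z,yaw):
    "tool-axis shift (mm) before any turn, and twist (deg) to bring the closing line to world yaw (deg)"
    s,M=tool();d=M.T@(np.array([x,y,z])/1000-s["tool_pos"])*1000
    cur=np.degrees(np.arctan2(M[1,1],M[0,1]));tw=-((yaw-cur+90)%180-90)
    print("shift",d.round(1),"twist",round(tw,1),"closing yaw",round(cur,1),"q",s["joint_positions"].round(2),"t",round(s["time"],1))
E
python3 - <<'E'
from h import *
im=get_image("top");m=camera_model("top")
for k,z in dict(red=.095,yellow=.095,blue=.095,mat=.003,case=.046,tray=.012,loupe=.03,turq=.075).items():
    for c in blobs(im,k)[:3]:
        (cx,cy),(w,h),a=box(m,c,z); x=cv2.boundingRect(c); print(k,x,"c",round(cx,1),round(cy,1),"size",round(w),round(h),"ang",round(a,1))
go(500,0,200,0)
E
```

```text
red (274, 203, 25, 24) c 491.2 51.5 size 42 44 ang 1.7
red (472, 88, 37, 18) c 724.5 -325.7 size 70 18 ang 72.6
yellow (302, 199, 26, 26) c 500.1 -2.7 size 47 42 ang 46.6
yellow (299, 182, 23, 8) c 546.1 8.7 size 13 41 ang 1.6
blue (332, 198, 24, 23) c 507.1 -56.1 size 42 37 ang 46.4
mat (436, 177, 41, 94) c 485.3 -294.5 size 193 83 ang 0.4
case (273, 174, 75, 25) c 549.3 8.7 size 40 147 ang 6.0
case (272, 202, 28, 26) c 492.4 55.9 size 49 53 ang 1.6
tray (138, 178, 61, 129) c 431.8 296.6 size 259 115 ang 0.9
tray (188, 120, 14, 14) c 670.3 254.7 size 29 26 ang 73.0
loupe (25, 137, 41, 38) c 593.1 543.2 size 70 73 ang 74.1
loupe (3, 134, 33, 33) c 609.5 603.3 size 61 66 ang 77.8
loupe (191, 122, 16, 17) c 657.0 235.7 size 22 34 ang 52.8
turq (295, 263, 20, 21) c 383.0 14.7 size 37 36 ang 1.6
shift [ 487.  -561.2   -7.9] twist -76.9 closing yaw -76.9 q [ 1.23  0.48  0.02  1.56 -0.01  1.11 -0.08] t 0.1
```

>>> {"method": "arm_command", "body": {"deltas": [[[45,-9,0,-4,0],[45,-9,0,-4,0],[44,-9,0,-4,0],[44,-9,0,-4,0],[43,-9,0,-4,0],[43,-9,0,-4,0],[42,-9,0,-4,0],[41,-9,0,-4,0],[40,-9,0,-4,0],[40,-9,0,-4,0]]]}}

```text
time: 1.15
tool_pos: [0.4685, -0.3671, 0.1919]
orientation: [-2.808, -1.409, -0.0]
wrist_force: [-0.1, -0.1, 0.9]
grip_width: 0.0855
grasp_force: 0.0
```

>>> {"method": "arm_command", "body": {"deltas": [[[40,-9,0,-4,0],[39,-9,0,-4,0],[39,-9,0,-4,0],[38,-9,0,-4,0],[38,-9,0,-4,0],[37,-9,0,-4,0],[36,-9,0,-4,0],[35,-9,0,-4,0],[20,-9,0,-4,0],[0,0,0,-4,0]]]}}

```text
time: 2.15
tool_pos: [0.5115, -0.0429, 0.1921]
orientation: [-2.149, -2.29, -0.0]
wrist_force: [-0.3, -0.4, -0.8]
grip_width: 0.0852
grasp_force: 0.0
```

```bash
python3 - <<'E'
from h import *
go(500,-3,200,7)
print(bot.read_state()["tool_pos"])
m=camera_model("wrist");im=get_image("wrist");cv2.imwrite("pics/w1.png",im[:,:,::-1])
print({k:np.round(v,3).tolist() for k,v in m.items()})
for k,z in dict(red=.095,yellow=.095,blue=.095,case=.046).items():
    for c in blobs(im,k,200)[:2]:
        (cx,cy),(w,h),a=box(m,c,z); x=cv2.boundingRect(c); print(k,x,"c",round(cx,1),round(cy,1),"size",round(w),round(h),"ang",round(a,1))
E
```

```text
shift [40.6 -9.  -7.8] twist -3.4 closing yaw 3.6 q [ 0.43  0.26 -0.54  1.91  0.15  1.02 -0.12] t 2.1
[ 0.51153484 -0.0429458   0.19212778]
{'fx': 333.174, 'fy': 333.174, 'cx': 320.325, 'cy': 201.796, 'R': [[0.998, 0.064, -0.001], [0.061, -0.95, 0.306], [0.018, -0.305, -0.952]], 't': [-0.508, -0.113, 0.358]}
red (282, 37, 53, 62) c 495.0 53.2 size 40 45 ang 24.5
yellow (358, 103, 15, 32) c 544.0 18.2 size 12 25 ang 6.4
blue (292, 185, 44, 42) c 506.8 -59.3 size 38 38 ang 50.8
blue (293, 162, 46, 34) c 507.1 -33.8 size 28 39 ang 89.2
case (342, 42, 45, 159) c 549.5 7.8 size 42 148 ang 5.6
case (294, 64, 36, 33) c 498.6 48.0 size 30 29 ang 12.7
```

View pics/w1.png

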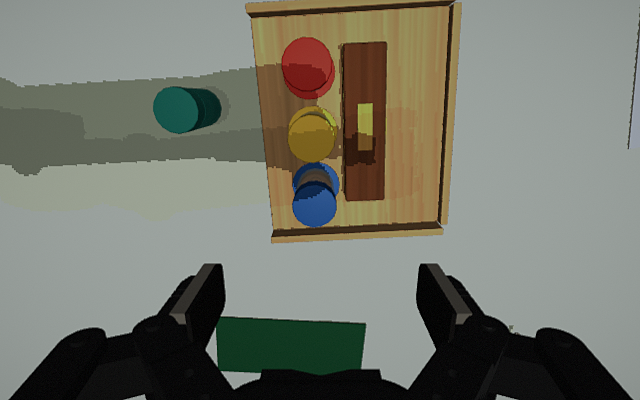

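The wrist view shows the red lid at (307,65), yellow at (310,134) and blue at (314,205), with the case at (364,120) and the turquoise jar off the rack at (180,108). The jar row runs about 6° off the world y axis. I'll take red first, closing across the row above the case's height.

```bash
python3 - <<'E'
from h import *
for p in ((495,56),(501,-1.5),(507,-59)): go(*p,192,6)
E
```

```text
shift [ 1.02e+02 -1.04e+01  1.00e-01] twist -2.3 closing yaw 3.7 q [ 0.43  0.26 -0.54  1.91  0.16  1.02 -0.11] t 2.2
shift [44.3 -8.1  0.1] twist -2.3 closing yaw 3.7 q [ 0.43  0.26 -0.54  1.91  0.16  1.02 -0.11] t 2.2
shift [-13.5  -5.8   0.1] twist -2.3 closing yaw 3.7 q [ 0.43  0.26 -0.54  1.91  0.16  1.02 -0.11] t 2.2
```

>>> {"method": "arm_command", "body": {"deltas": [[[26,-3,0,0,0],[26,-3,0,0,0],[26,-3,0,0,0],[24,-1,0,0,0],[0,0,0,-2,0],[0,0,20,0,0],[0,0,20,0,0],[0,0,10,0,0],[0,0,0,0,0],[0,0,0,0,0]]], "newtons": 30}}

```text
time: 3.2
tool_pos: [0.4975, 0.0546, 0.1425]
orientation: [2.121, 2.317, 0.0]
wrist_force: [-0.6, -0.7, 0.6]
grip_width: 0.0853
grasp_force: 0.0
```

```bash
python3 - <<'E'
from h import *
m=camera_model("wrist");im=get_image("wrist");cv2.imwrite("pics/w2.png",im[:,:,::-1])
for k,z in dict(red=.095,yellow=.095,blue=.095).items():
    for c in blobs(im,k,200)[:2]:
        (cx,cy),(w,h),a=box(m,c,z); x=cv2.boundingRect(c); print(k,x,"c",round(cx,1),round(cy,1),"size",round(w),round(h),"ang",round(a,1))
go(495,56,56,6)
E
```

```text
red (290, 178, 53, 51) c 494.2 56.5 size 38 38 ang 47.5
red (289, 153, 55, 37) c 492.0 80.5 size 38 26 ang 5.1
yellow (294, 252, 50, 45) c 500.9 -1.2 size 38 39 ang 5.1
yellow (366, 221, 17, 45) c 540.7 29.0 size 12 36 ang 5.7
blue (296, 317, 48, 39) c 507.1 -59.1 size 38 38 ang 32.9
shift [ 1.5 -2.8 86.8] twist -0.9 closing yaw 5.1 q [ 0.27  0.31 -0.59  1.99  0.21  0.91 -0.35] t 3.2
```

View pics/w2.png

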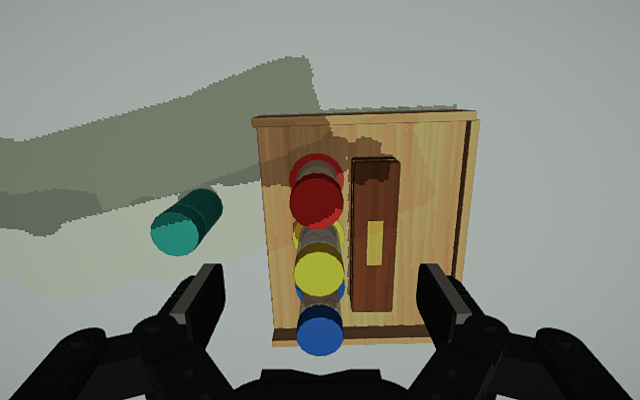

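The lids measure red (494,56), yellow (501,-1) and blue (507,-59) mm, which agrees with the row model. Lids are at (317,203), (319,274) and (320,336) px. Descending on red.

>>> {"method": "arm_command", "body": {"deltas": [[[2,-3,0,-1,0],[0,0,25,0,0],[0,0,25,0,0],[0,0,22,0,0],[0,0,14,0,0],[0,0,0,0,0],[0,0,0,0,1],[0,0,0,0,1],[0,0,0,0,1],[0,0,0,0,1]]]}}

```text
time: 4.25
tool_pos: [0.4946, 0.0567, 0.0568]
orientation: [2.099, 2.336, 0.001]
wrist_force: [0.7, -0.9, -0.4]
grip_width: 0.0279
grasp_force: 0.0
```

>>> {"method": "arm_command", "body": {"deltas": [[[0,0,0,0,1],[0,0,0,0,1],[0,0,0,0,1],[0,0,0,0,1],[0,0,0,0,1],[0,0,0,0,1],[0,0,0,0,1],[0,0,0,0,1],[0,0,0,0,1],[0,0,0,0,1]]]}}

```text
time: 5.25
tool_pos: [0.494, 0.0566, 0.0561]
orientation: [2.1, 2.337, -0.0]
wrist_force: [-0.1, -0.0, 0.1]
grip_width: 0.0001
grasp_force: 0.0
```

```bash
python3 - <<'E'
from h import *
s=bot.read_state();print(s["tool_pos"].round(4),s["grip_width"],s["grasp_force"])
go(352,297,156,0)
E
```

```text
[0.494  0.0566 0.0561] 6.879820309657406e-05 0.0
shift [ 254.1 -115.6  -99.9] twist 6.1 closing yaw 6.1 q [ 0.21  0.43 -0.54  2.06  0.33  0.73 -0.43] t 5.2
```

It shut on nothing, so I'm checking.

```bash
python3 - <<'E'
from h import *
a=get_image("wrist");b=get_image("side")[130:280,220:420];b=cv2.resize(b,(640,480))
cv2.imwrite("pics/w3.png",cv2.resize(np.vstack([cv2.resize(a,(480,300)),cv2.resize(b,(480,300))]),(480,600))[:,:,::-1])
E
```

```text
(no output)
```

View pics/w3.png

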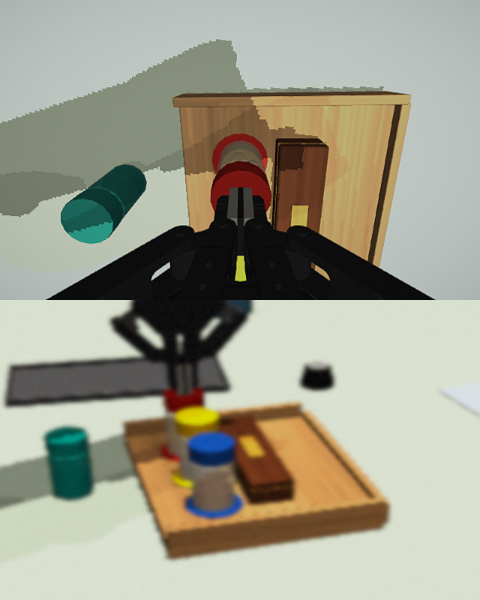

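```bash
python3 - <<'E'
from h import *
s,M=tool()
for n in ("wrist","side","top"):
    m=camera_model(n)
    for name,X in dict(tcp=s["tool_pos"],tcp40=s["tool_pos"]+[0,0,.04],lidtop=[.494,.0565,.095],case=[.549,.008,.046],yel=[.501,-.0012,.095]).items():
        c=m["R"]@np.array(X)+m["t"];print(n,name,round(m["fx"]*c[0]/c[2]+m["cx"]),round(m["fy"]*c[1]/c[2]+m["cy"]))
im=get_image("wrist");sd=get_image("side")[140:240,250:350];tp=get_image("top")[150:250,240:340]
o=np.vstack([cv2.resize(im[170:290,260:420],(560,280)),np.hstack([cv2.resize(x,(280,280)) for x in (sd,tp)])])
cv2.imwrite("pics/w4.png",o[:,:,::-1])
E
```

```text
wrist tcp 320 232
wrist tcp40 320 265
wrist lidtop 320 264
wrist case 394 301
wrist yel 322 362
side tcp 297 191
side tcp40 296 175
side lidtop 296 176
side case 323 203
side yel 302 187
top tcp 285 214
top tcp40 283 213
top lidtop 283 213
top case 311 186
top yel 315 210
```

View pics/w4.png

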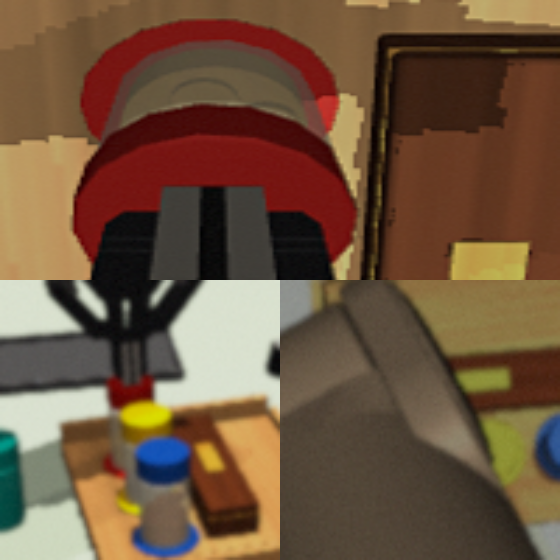

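The tips, at wrist px (321,249) and side px (296,176), lie at the lid-top plane about 40 mm above the reported TCP. I'll raise the arm and measure the offset in free space.

>>> {"method": "arm_command", "body": {"deltas": [[[0,0,-20,0,1],[0,0,-20,0,1],[0,0,-20,0,1],[0,0,-20,0,1],[0,0,0,0,1],[0,0,0,0,1],[0,0,0,0,1],[0,0,0,0,1],[0,0,0,0,1],[0,0,0,0,1]]]}}

```text
time: 6.5
tool_pos: [0.4938, 0.0566, 0.1357]
orientation: [-2.099, -2.336, 0.001]
wrist_force: [0.1, 0.1, 0.8]
grip_width: -0.0001
grasp_force: 0.0
```

```bash
python3 - <<'E'
from h import *
s,M=tool();print(s["tool_pos"].round(4),s["grip_width"])
for n in ("wrist","side"):
    m=camera_model(n)
    for dz in (0,.02,.04,.06,.073):
        c=m["R"]@(s["tool_pos"]+[0,0,dz])+m["t"];print(n,dz,round(m["fx"]*c[0]/c[2]+m["cx"],1),round(m["fy"]*c[1]/c[2]+m["cy"],1))
im=get_image("wrist");sd=get_image("side")[120:200,250:350]
o=np.vstack([cv2.resize(im[190:310,240:400],(640,480//2*1)),cv2.resize(sd,(440,352),interpolation=cv2.INTER_CUBIC)[:, :].repeat(1,0) if 0 else cv2.copyMakeBorder(cv2.resize(sd,(440,352)),0,0,0,200,cv2.BORDER_CONSTANT)])
cv2.imwrite("pics/w5.png",o[:,:,::-1])
E
```

```text
[0.4938 0.0566 0.1357] -0.00012240272957343392
wrist 0 320.5 232.4
wrist 0.02 320.4 247.1
wrist 0.04 320.4 265.4
wrist 0.06 320.3 288.5
wrist 0.073 320.3 307.3
side 0 295.0 159.5
side 0.02 294.6 151.1
side 0.04 294.2 142.6
side 0.06 293.7 133.9
side 0.073 293.4 128.1
```

View pics/w5.png

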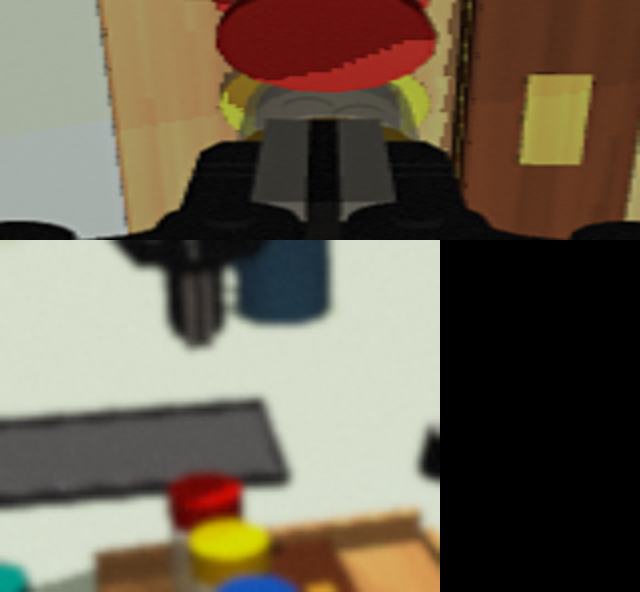

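The side view puts the shut tips at (294.8,144), while the reported TCP projects to (295,159.5). The true tips therefore sit about 38 mm behind the reported TCP, with no lateral error, and I'll work with that offset. The red jar is unmoved. Opening and going down to reported z 0.015.

>>> {"method": "arm_command", "body": {"deltas": [[[0,0,-10,0,0],[0,0,0,0,0],[0,0,0,0,0],[0,0,0,0,0],[0,0,0,0,0],[0,0,0,0,0],[0,0,0,0,0],[0,0,20,0,0],[0,0,20,0,0],[0,0,20,0,0]]]}}

```text
time: 7.6
tool_pos: [0.4942, 0.0566, 0.0855]
orientation: [2.1, 2.336, 0.001]
wrist_force: [-0.7, -0.5, -0.6]
grip_width: 0.0854
grasp_force: 0.0
```

>>> {"method": "arm_command", "body": {"deltas": [[[0,0,20,0,0],[0,0,20,0,0],[0,0,16,0,0],[0,0,15,0,0],[0,0,0,0,1],[0,0,0,0,1],[0,0,0,0,1],[0,0,0,0,1],[0,0,0,0,1],[0,0,0,0,1]]]}}

```text
time: 8.6
tool_pos: [0.4948, 0.0568, 0.016]
orientation: [2.099, 2.336, 0.002]
wrist_force: [-1.8, -1.8, 6.3]
grip_width: 0.0393
grasp_force: 30.4
```

```bash
python3 - <<'E'
from h import *
s=bot.read_state();print(s["tool_pos"].round(4),s["grip_width"],s["grasp_force"])
for x in (352,432,512): go(x,297,115,0)
E
```

```text
[0.4948 0.0568 0.016 ] 0.03931643329714949 30.41115403175354
shift [ 254.  -116.2  -99.2] twist 6.1 closing yaw 6.1 q [ 0.17  0.49 -0.51  2.09  0.39  0.65 -0.49] t 8.6
shift [245.5 -36.7 -99.1] twist 6.1 closing yaw 6.1 q [ 0.17  0.49 -0.51  2.09  0.39  0.65 -0.49] t 8.6
shift [237.   42.8 -99. ] twist 6.1 closing yaw 6.1 q [ 0.17  0.49 -0.51  2.09  0.39  0.65 -0.49] t 8.6
```

>>> {"method": "arm_command", "body": {"deltas": [[[0,0,-20,0,1],[0,0,-30,0,1],[0,0,-30,0,1],[0,0,-20,0,1],[30,-10,0,0,1],[36,-17,0,0,1],[36,-17,0,0,1],[36,-17,0,0,1],[36,-17,0,0,1],[36,-17,0,0,1]]]}}

```text
time: 9.6
tool_pos: [0.3761, 0.2562, 0.1152]
orientation: [2.1, 2.336, -0.0]
wrist_force: [1.4, 0.3, -0.3]
grip_width: 0.0394
grasp_force: 30.7
```

>>> {"method": "arm_command", "body": {"deltas": [[[30,-14,0,0,1],[14,-7,0,0,1],[0,0,0,0,1],[0,0,25,0,1],[0,0,25,0,1],[0,0,20,0,1],[0,0,20,0,1],[0,0,10,0,1],[0,0,0,0,1],[0,0,0,0,1]]]}}

```text
time: 10.6
tool_pos: [0.3522, 0.2967, 0.0155]
orientation: [2.1, 2.336, 0.0]
wrist_force: [-0.1, 0.1, -2.1]
grip_width: 0.0393
grasp_force: 30.7
```

```bash
python3 - <<'E'
from h import *
im=get_image("side")[120:280,190:400];cv2.imwrite("pics/s6.png",cv2.resize(im,None,fx=3,fy=3)[:,:,::-1])
s=bot.read_state();print(s["grip_width"],s["tool_pos"]);go(352,297,-1,6)
E
```

```text
0.03962869319460701 [0.35235687 0.29704324 0.01585822]
shift [-0.  -0.4 16.9] twist 0.1 closing yaw 6.1 q [-0.32  0.47 -0.62  2.16  0.46  0.64 -1.15] t 10.7
```

View pics/s6.png

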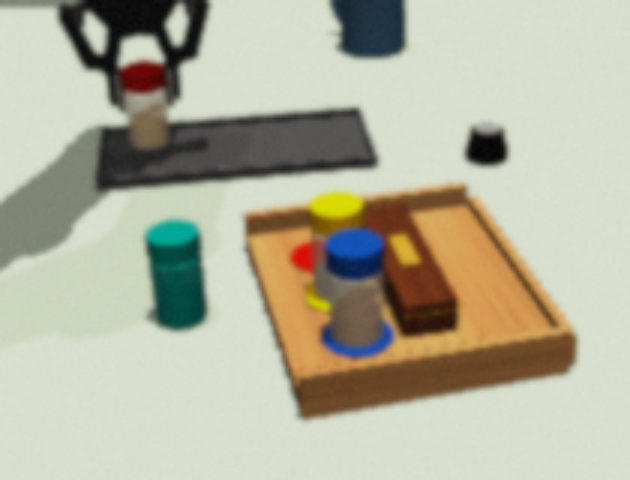

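Red is held upright over the near end of the tray, crop (148,105); the other two jars stand untouched. Lowering and releasing.

>>> {"method": "arm_command", "body": {"deltas": [[[0,0,8,0,1],[0,0,5,0,1],[0,0,3,0,1],[0,0,0,0,1],[0,0,0,0,1],[0,0,0,0,0.3],[0,0,0,0,0.3],[0,0,0,0,0.3],[0,0,0,0,0.3],[0,0,-20,0,0.3]]]}}

```text
time: 11.65
tool_pos: [0.3503, 0.2956, 0.0177]
orientation: [-2.099, -2.336, 0.006]
wrist_force: [-0.1, 0.0, 0.7]
grip_width: 0.0597
grasp_force: 0.0
```

```bash
python3 - <<'E'
from h import *
go(501,-1,116,6);go(507,-59,116,6)
E
```

```text
shift [-311.2  117.9  -98.1] twist 0.1 closing yaw 6.1 q [-0.32  0.47 -0.62  2.16  0.45  0.64 -1.15] t 11.7
shift [-369.5  117.6  -97.9] twist 0.1 closing yaw 6.1 q [-0.32  0.47 -0.62  2.16  0.45  0.64 -1.15] t 11.7
```

>>> {"method": "arm_command", "body": {"deltas": [[[0,0,-30,0,0],[0,0,-33,0,0],[0,0,-33,0,0],[-30,10,0,0,0],[-45,17,0,0,0],[-45,17,0,0,0],[-45,17,0,0,0],[-45,17,0,0,0],[-45,17,0,0,0],[-30,12,0,0,0]]]}}

```text
time: 12.65
tool_pos: [0.4893, 0.021, 0.115]
orientation: [2.103, 2.332, -0.001]
wrist_force: [-0.0, 0.4, -0.1]
grip_width: 0.0853
grasp_force: 0.0
```

>>> {"method": "arm_command", "body": {"deltas": [[[-16,6,0,0,0],[-10,5,0,0,0],[0,0,0,0,0],[0,0,0,0,0],[0,0,0,0,0],[0,0,0,0,0],[0,0,0,0,0],[0,0,0,0,0],[0,0,0,0,0],[0,0,0,0,0]]]}}

```text
time: 13.65
tool_pos: [0.5021, 0.0002, 0.1151]
orientation: [2.1, 2.337, 0.0]
wrist_force: [-0.3, 0.3, 0.2]
grip_width: 0.0855
grasp_force: 0.0
```

```bash
python3 - <<'E'
from h import *
go(501,-1,15,6)
E
```

```text
shift [ -1.1  -1.2 100.1] twist 0.1 closing yaw 6.1 q [ 0.36  0.35 -0.57  2.01  0.25  0.86 -0.25] t 13.7
```

>>> {"method": "arm_command", "body": {"deltas": [[[-1,-1,20,0,0],[0,0,25,0,0],[0,0,25,0,0],[0,0,20,0,0],[0,0,10,0,0],[0,0,0,0,0],[0,0,0,0,1],[0,0,0,0,1],[0,0,0,0,1],[0,0,0,0,1]]]}}

```text
time: 14.65
tool_pos: [0.5019, -0.001, 0.016]
orientation: [2.099, 2.335, 0.001]
wrist_force: [-1.3, -0.0, 6.1]
grip_width: 0.0393
grasp_force: 29.7
```

>>> {"method": "arm_command", "body": {"deltas": [[[0,0,0,0,1],[0,0,0,0,1],[0,0,-20,0,1],[0,0,-30,0,1],[0,0,-30,0,1],[0,0,-20,0,1],[0,0,0,0,1],[0,0,0,0,1],[0,0,0,0,1],[0,0,0,0,1]]]}}

```text
time: 15.65
tool_pos: [0.5002, -0.001, 0.114]
orientation: [-2.099, -2.336, 0.002]
wrist_force: [-0.1, 0.4, -1.3]
grip_width: 0.0392
grasp_force: 30.5
```

```bash
python3 - <<'E'
from h import *
s=bot.read_state();print(s["tool_pos"].round(4),s["grip_width"],s["grasp_force"]);go(432,297,115,6)
E
```

```text
[ 0.5002 -0.001   0.114 ] 0.03918976043289695 30.49953818321228
shift [303.6 -36.1  -0.9] twist 0.1 closing yaw 6.1 q [ 0.36  0.35 -0.58  2.01  0.25  0.86 -0.25] t 15.7
```

>>> {"method": "arm_command", "body": {"deltas": [[[24,-3,0,0,1],[40,-5,0,0,1],[40,-5,0,0,1],[40,-5,0,0,1],[40,-5,0,0,1],[40,-5,0,0,1],[40,-4,0,0,1],[25,-3,0,0,1],[15,-1,0,0,1],[0,0,0,0,1]]]}}

```text
time: 16.65
tool_pos: [0.4321, 0.2993, 0.1146]
orientation: [-2.095, -2.339, 0.0]
wrist_force: [0.6, 0.1, -0.2]
grip_width: 0.0393
grasp_force: 30.5
```

>>> {"method": "arm_command", "body": {"deltas": [[[0,0,25,0,1],[0,0,25,0,1],[0,0,25,0,1],[0,0,20,0,1],[0,0,10,0,1],[0,0,7,0,1],[0,0,4,0,1],[0,0,0,0,1],[0,0,0,0,0.3],[0,0,0,0,0.3]]]}}

```text
time: 17.65
tool_pos: [0.4337, 0.2977, -0.0003]
orientation: [2.1, 2.336, 0.002]
wrist_force: [-0.3, -0.2, -0.2]
grip_width: 0.0595
grasp_force: 0.0
```

>>> {"method": "arm_command", "body": {"deltas": [[[0,0,0,0,0.3],[0,0,0,0,0.3],[0,0,-20,0,0.3],[0,0,-30,0,0.3],[0,0,-33,0,0],[0,0,-33,0,0],[-20,0,0,0,0],[-30,5,0,0,0],[-40,5,0,0,0],[-45,5,0,0,0]]]}}

```text
time: 18.65
tool_pos: [0.4624, 0.1645, 0.1154]
orientation: [2.097, 2.339, 0.002]
wrist_force: [0.6, -0.0, 0.2]
grip_width: 0.0854
grasp_force: 0.0
```

```bash
python3 - <<'E'
from h import *
go(507,-59,115,6)
im=get_image("side")[120:280,190:400];cv2.imwrite("pics/s7.png",cv2.resize(im,None,fx=3,fy=3)[:,:,::-1])
E
```

```text
shift [-227.1   20.     0.3] twist 0.2 closing yaw 6.2 q [ 0.08  0.34 -0.65  2.03  0.27  0.86 -0.61] t 18.6
```

View pics/s7.png

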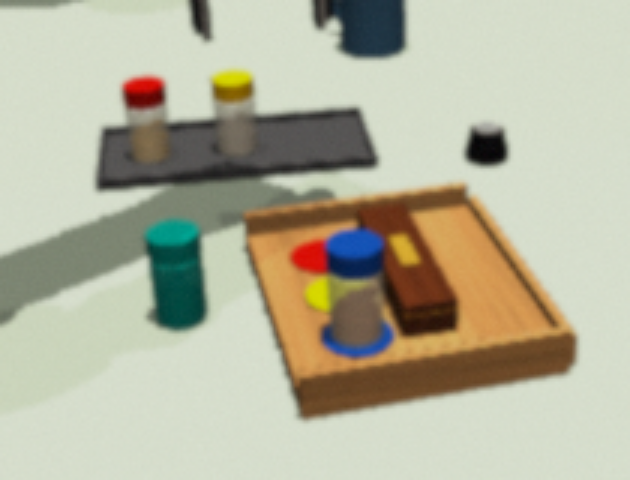

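Red and yellow stand upright in the tray, crop (147,120) and (234,113); blue, the case and the loupe are in place. On to blue.

>>> {"method": "arm_command", "body": {"deltas": [[[-45,4,0,0,0],[-45,4,0,0,0],[-45,4,0,0,0],[-40,4,0,0,0],[-30,3,0,0,0],[-20,1,0,0,0],[0,0,0,0,0],[0,0,0,0,0],[0,0,0,0,0],[0,0,0,0,0]]]}}

```text
time: 19.7
tool_pos: [0.506, -0.0551, 0.1152]
orientation: [-2.097, -2.339, -0.001]
wrist_force: [0.6, 0.1, -0.6]
grip_width: 0.0855
grasp_force: 0.0
```

```bash
python3 - <<'E'
from h import *
go(507,-59,15,6)
E
```

```text
shift [ -4.    0.5 100.2] twist 0.2 closing yaw 6.2 q [ 0.46  0.35 -0.56  1.99  0.25  0.86 -0.13] t 19.7
```

>>> {"method": "arm_command", "body": {"deltas": [[[-4,0,20,0,0],[0,0,25,0,0],[0,0,25,0,0],[0,0,20,0,0],[0,0,10,0,0],[0,0,0,0,0],[0,0,0,0,1],[0,0,0,0,1],[0,0,0,0,1],[0,0,0,0,1]]]}}

```text
time: 20.7
tool_pos: [0.5072, -0.0608, 0.0161]
orientation: [2.099, 2.335, 0.001]
wrist_force: [-1.1, 0.5, 6.2]
grip_width: 0.0393
grasp_force: 29.7
```

>>> {"method": "arm_command", "body": {"deltas": [[[0,0,0,0,1],[0,0,0,0,1],[0,0,-20,0,1],[0,0,-30,0,1],[0,0,-30,0,1],[0,0,-20,0,1],[0,0,0,0,1],[0,0,0,0,1],[0,0,0,0,1],[0,0,0,0,1]]]}}

```text
time: 21.7
tool_pos: [0.5056, -0.0607, 0.114]
orientation: [-2.099, -2.335, 0.002]
wrist_force: [0.1, 0.1, -1.5]
grip_width: 0.0398
grasp_force: 30.5
```

```bash
python3 - <<'E'
from h import *
s=bot.read_state();print(s["tool_pos"].round(4),s["grip_width"],s["grasp_force"]);go(512,297,115,6)
E
```

```text
[ 0.5056 -0.0607  0.114 ] 0.039823831619831496 30.507019758224487
shift [355.   44.4  -1. ] twist 0.1 closing yaw 6.1 q [ 0.47  0.36 -0.57  1.99  0.25  0.86 -0.13] t 21.7
```

>>> {"method": "arm_command", "body": {"deltas": [[[25,4,0,0,1],[45,6,0,0,1],[45,6,0,0,1],[45,6,0,0,1],[45,6,0,0,1],[45,6,0,0,1],[45,5,0,0,1],[30,3,0,0,1],[20,2,0,0,1],[10,0,0,0,1]]]}}

```text
time: 22.7
tool_pos: [0.5114, 0.2994, 0.1142]
orientation: [-2.095, -2.339, 0.001]
wrist_force: [-0.7, -0.6, -1.8]
grip_width: 0.0396
grasp_force: 30.5
```

>>> {"method": "arm_command", "body": {"deltas": [[[0,0,0,0,1],[0,0,25,0,1],[0,0,25,0,1],[0,0,25,0,1],[0,0,20,0,1],[0,0,10,0,1],[0,0,7,0,1],[0,0,4,0,1],[0,0,0,0,1],[0,0,0,0,0.3]]]}}

```text
time: 23.7
tool_pos: [0.5134, 0.2972, 0.0001]
orientation: [2.1, 2.336, 0.003]
wrist_force: [0.2, -0.6, 0.2]
grip_width: 0.0527
grasp_force: 0.0
```

>>> {"method": "arm_command", "body": {"deltas": [[[0,0,0,0,0.3],[0,0,0,0,0.3],[0,0,0,0,0.3],[0,0,0,0,0.3],[0,0,-20,0,0.3],[0,0,-30,0,0.3],[0,0,-33,0,0],[0,0,-33,0,0],[0,0,0,0,0],[0,0,0,0,0]]]}}

```text
time: 24.7
tool_pos: [0.5129, 0.2971, 0.1157]
orientation: [2.1, 2.336, 0.002]
wrist_force: [0.5, 0.2, -1.2]
grip_width: 0.0855
grasp_force: 0.0
```

```bash
python3 - <<'E'
from h import *
go(549,8,115,6)
im=get_image("top");m=camera_model("top")
for k,z in dict(red=.079,yellow=.079,blue=.079,case=.046,mat=.003,tray=.012).items():
    for c in blobs(im,k,100)[:2]:
        (cx,cy),(w,h),a=box(m,c,z); x=cv2.boundingRect(c); print(k,x,"c",round(cx,1),round(cy,1),"size",round(w),round(h),"ang",round(a,1))
im=get_image("side")[120:280,190:400];cv2.imwrite("pics/s8.png",cv2.resize(im,None,fx=3,fy=3)[:,:,::-1])
E
```

```text
shift [-291.3    5.2    0.6] twist 0.1 closing yaw 6.1 q [-0.16  0.5  -0.62  1.8   0.35  0.96 -0.82] t 24.7
red (275, 203, 24, 24) c 491.6 51.7 size 43 43 ang 46.7
red (143, 276, 21, 22) c 351.3 296.7 size 37 38 ang 47.0
yellow (302, 199, 27, 27) c 498.7 -0.9 size 48 48 ang 46.5
yellow (299, 182, 23, 8) c 547.7 8.9 size 13 42 ang 1.6
blue (332, 198, 23, 23) c 504.9 -54.5 size 42 42 ang 1.4
case (273, 174, 75, 25) c 549.4 8.7 size 39 147 ang 6.2
mat (436, 177, 41, 94) c 485.4 -294.5 size 193 83 ang 0.4
tray (0, 155, 110, 245) c 358.7 525.7 size 502 217 ang 4.5
tray (134, 250, 59, 57) c 354.3 297.0 size 117 111 ang 86.7
```

View pics/s8.png

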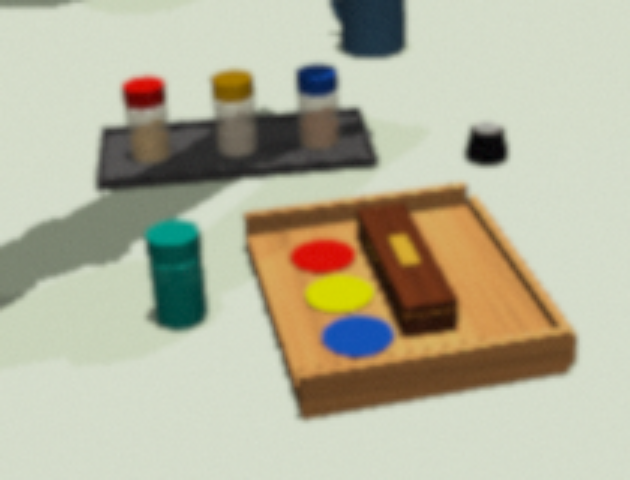

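All three jars stand upright in the tray, crop (147,120), (234,113) and (318,108); the case is unmoved and the loupe is in place. Now the case.

>>> {"method": "arm_command", "body": {"deltas": [[[-30,0,0,0,0],[-45,1,0,0,0],[-45,1,0,0,0],[-45,1,0,0,0],[-45,1,0,0,0],[-40,1,0,0,0],[-25,0,0,0,0],[-16,0,0,0,0],[0,0,0,0,0],[0,0,0,0,0]]]}}

```text
time: 25.8
tool_pos: [0.5477, 0.0088, 0.1142]
orientation: [-2.099, -2.335, 0.001]
wrist_force: [0.2, 0.5, -0.8]
grip_width: 0.0855
grasp_force: 0.0
```

```bash
python3 - <<'E'
from h import *
m=camera_model("wrist");im=get_image("wrist")
for k,z in dict(red=.02,yellow=.02,blue=.02,case=.046).items():
    for c in blobs(im,k,200)[:2]:
        (cx,cy),(w,h),a=box(m,c,z); x=cv2.boundingRect(c); print(k,x,"c",round(cx,1),round(cy,1),"size",round(w),round(h),"ang",round(a,1))
go(549,8,-16,6)
m=camera_model("top")
for p in ((287,215),(315.5,212.5),(343.5,209.5)): print(ray(m,p,.02).round(4))
E
```

```text
red (229, 95, 64, 64) c 493.5 55.3 size 51 50 ang 47.9
yellow (237, 195, 58, 29) c 502.5 -14.6 size 50 26 ang 11.1
yellow (316, 198, 18, 29) c 553.3 -11.6 size 15 26 ang 6.8
blue (241, 231, 56, 50) c 507.1 -59.7 size 51 50 ang 26.6
case (298, 101, 55, 182) c 550.6 8.3 size 40 149 ang 5.7
shift [ -1.9   1.1 130.5] twist 0.2 closing yaw 6.2 q [ 0.34  0.42 -0.59  1.9   0.29  0.9  -0.28] t 25.9
[0.4921 0.0547 0.02  ]
[ 0.4987 -0.003   0.02  ]
[ 0.5063 -0.0597  0.02  ]
```

>>> {"method": "arm_command", "body": {"deltas": [[[-1,2,25,0,0],[0,0,30,0,0],[0,0,30,0,0],[0,0,25,0,0],[0,0,12,0,0],[0,0,8,0,0],[0,0,0,0,0],[0,0,0,0,1],[0,0,0,0,1],[0,0,0,0,1]]]}}

```text
time: 26.85
tool_pos: [0.5513, 0.0073, -0.014]
orientation: [2.099, 2.335, 0.002]
wrist_force: [-0.2, -0.7, -0.6]
grip_width: 0.0438
grasp_force: 0.0
```

>>> {"method": "arm_command", "body": {"deltas": [[[0,0,0,0,1],[0,0,0,0,1],[0,0,0,0,1],[0,0,0,0,1],[0,0,-20,0,1],[0,0,-30,0,1],[0,0,-30,0,1],[0,0,-20,0,1],[0,0,0,0,1],[0,0,0,0,1]]], "newtons": 45}}

```text
time: 27.85
tool_pos: [0.5502, 0.007, 0.0847]
orientation: [2.1, 2.336, -0.001]
wrist_force: [-0.7, 0.6, -2.0]
grip_width: 0.0391
grasp_force: 46.0
```

```bash
python3 - <<'E'
from h import *
s=bot.read_state();print(s["tool_pos"].round(4),s["grip_width"],s["grasp_force"]);go(485.4,-294.5,85,90)
m=camera_model("wrist");im=get_image("wrist")
for k,z in dict(case=.146).items():
    for c in blobs(im,k,200)[:2]:
        (cx,cy),(w,h),a=box(m,c,z); x=cv2.boundingRect(c); print(k,x,"c",round(cx,1),round(cy,1),"size",round(w),round(h),"ang",round(a,1))
im=get_image("side")[90:280,190:430];cv2.imwrite("pics/s9.png",cv2.resize(im,None,fx=2.5,fy=2.5)[:,:,::-1])
E
```

```text
[0.5502 0.007  0.0847] 0.039124271733635606 46.024577021598816
shift [-2.929e+02 -9.640e+01 -1.000e-01] twist -83.9 closing yaw 6.1 q [ 0.32  0.46 -0.57  1.92  0.33  0.85 -0.31] t 27.9
case (265, 102, 111, 274) c 548.4 22.2 size 39 120 ang 6.1
```

View pics/s9.png

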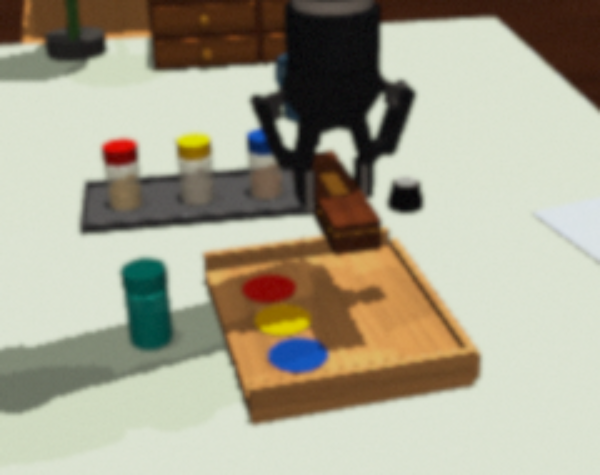

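The case is held level, crop (348,200), and everything else is in place. Moving to the mat, then turning +96°.

>>> {"method": "arm_command", "body": {"deltas": [[[-25,-8,0,0,1],[-40,-13,0,0,1],[-40,-13,0,0,1],[-40,-13,0,0,1],[-40,-13,0,0,1],[-40,-13,0,0,1],[-33,-11,0,0,1],[-22,-8,0,0,1],[-13,-4,0,0,1],[0,0,0,6,1]]]}}

```text
time: 28.95
tool_pos: [0.4848, -0.2961, 0.0837]
orientation: [-2.223, -2.217, 0.002]
wrist_force: [-0.4, -0.1, -2.4]
grip_width: 0.0391
grasp_force: 45.9
```

>>> {"method": "arm_command", "body": {"deltas": [[[0,0,0,8,1],[0,0,0,8,1],[0,0,0,8,1],[0,0,0,8,1],[0,0,0,8,1],[0,0,0,8,1],[0,0,0,8,1],[0,0,0,8,1],[0,0,0,8,1],[0,0,0,8,1]]]}}

```text
time: 29.95
tool_pos: [0.4862, -0.2926, 0.084]
orientation: [-3.129, -0.271, 0.002]
wrist_force: [-1.1, 0.0, -2.2]
grip_width: 0.039
grasp_force: 45.8
```

>>> {"method": "arm_command", "body": {"deltas": [[[0,0,0,6,1],[0,0,0,4,1],[0,0,20,0,1],[0,0,20,0,1],[0,0,20,0,1],[0,0,10,0,1],[0,0,0,0,1],[0,0,0,0,1],[0,0,0,0,1],[0,0,0,0,1]]]}}

```text
time: 30.95
tool_pos: [0.487, -0.2945, 0.016]
orientation: [3.141, 0.003, 0.002]
wrist_force: [0.0, -0.7, -1.5]
grip_width: 0.0391
grasp_force: 45.9
```

```bash
python3 - <<'E'
from h import *
s=bot.read_state();print(s["tool_pos"].round(4),s["grip_width"]);go(485.4,-294.5,-30,89.6)
im=get_image("side")[190:390,190:430];cv2.imwrite("pics/s10.png",cv2.resize(im,None,fx=2.5,fy=2.5)[:,:,::-1])
E
```

```text
[ 0.487  -0.2945  0.016 ] 0.03907134753700909
shift [-1.7 -0.1 46. ] twist 0.5 closing yaw -89.9 q [ 0.52  0.53 -0.11  1.94  0.09  0.67 -1.22] t 30.9
```

View pics/s10.png

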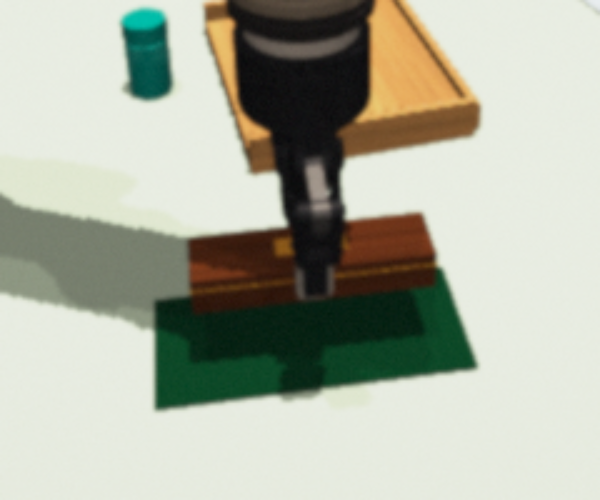

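The case hangs level over the mat, crop (313,265), lengthwise along it. Lowering 46 mm and releasing.

>>> {"method": "arm_command", "body": {"deltas": [[[-2,0,15,0,1],[0,0,15,0,1],[0,0,8,0,1],[0,0,5,0,1],[0,0,3,0,1],[0,0,0,0,1],[0,0,0,0,1],[0,0,0,0,0.3],[0,0,0,0,0.3],[0,0,0,0,0.3]]]}}

```text
time: 32.0
tool_pos: [0.4846, -0.2943, -0.0309]
orientation: [3.141, 0.003, 0.001]
wrist_force: [0.1, -0.1, -0.2]
grip_width: 0.0601
grasp_force: 0.0
```

>>> {"method": "arm_command", "body": {"deltas": [[[0,0,0,0,0.2],[0,0,0,0,0.2],[0,0,-20,0,0.2],[0,0,-35,0,0.2],[0,0,-45,0,0],[0,0,-45,0,0],[0,0,0,0,0],[0,0,0,0,0],[0,0,0,0,0],[0,0,0,0,0]]]}}

```text
time: 33.0
tool_pos: [0.4831, -0.2936, 0.1124]
orientation: [-3.14, -0.003, 0.005]
wrist_force: [-0.1, -0.0, -0.3]
grip_width: 0.0854
grasp_force: 0.0
```

```bash
python3 - <<'E'
from h import *
m=camera_model("wrist");im=get_image("wrist")
for k,z in dict(case=.031,mat=.003).items():
    for c in blobs(im,k,200)[:2]:
        (cx,cy),(w,h),a=box(m,c,z); x=cv2.boundingRect(c); print(k,x,"c",round(cx,1),round(cy,1),"size",round(w),round(h),"ang",round(a,1))
go(512,297,115,6)
im=get_image("top");cv2.imwrite("pics/t11.png",im[100:330,90:520,::-1])
E
```

```text
case (296, 98, 52, 174) c 485.1 -294.6 size 148 40 ang 0.1
mat (268, 64, 110, 216) c 485.5 -296.2 size 199 89 ang 0.3
shift [  29.9 -590.6   -1.8] twist 84.1 closing yaw -89.9 q [ 0.54  0.39 -0.13  1.89  0.06  0.87 -1.19] t 33.0
```

View pics/t11.png

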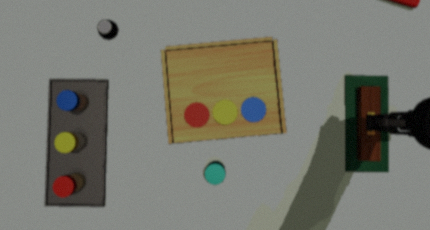

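The case lies at (485,-295) mm with the mat centre at (485.5,-296) mm, aligned. The jars stand in the tray: blue (66,100), yellow (64,142), red (64,186) in the crop. Returning for blue.

>>> {"method": "arm_command", "body": {"deltas": [[[0,-25,0,0,0],[2,-45,0,0,0],[2,-45,0,0,0],[2,-45,0,0,0],[2,-45,0,0,0],[2,-45,0,0,0],[2,-45,0,0,0],[2,-45,0,0,0],[2,-45,0,0,0],[2,-45,0,0,0]]]}}

```text
time: 34.1
tool_pos: [0.501, 0.1375, 0.1135]
orientation: [3.141, 0.003, -0.001]
wrist_force: [0.6, -0.3, -0.6]
grip_width: 0.0856
grasp_force: 0.0
```

>>> {"method": "arm_command", "body": {"deltas": [[[3,-45,0,0,0],[3,-45,0,0,0],[3,-45,0,0,0],[3,-25,0,0,0],[0,0,0,-8,0],[0,0,0,-8,0],[0,0,0,-8,0],[0,0,0,-8,0],[0,0,0,-8,0],[0,0,0,-8,0]]]}}

```text
time: 35.1
tool_pos: [0.5127, 0.2956, 0.1131]
orientation: [2.865, 1.289, -0.002]
wrist_force: [-0.5, -0.7, -0.6]
grip_width: 0.0851
grasp_force: 0.0
```

>>> {"method": "arm_command", "body": {"deltas": [[[0,0,0,-8,0],[0,0,0,-8,0],[0,0,0,-8,0],[0,0,0,-8,0],[0,0,0,-8,0],[0,0,0,-8,0],[0,0,0,0,0],[0,0,0,0,0],[0,0,0,0,0],[0,0,0,0,0]]]}}

```text
time: 36.1
tool_pos: [0.5131, 0.2959, 0.114]
orientation: [2.102, 2.335, -0.0]
wrist_force: [0.2, -0.1, -0.5]
grip_width: 0.0856
grasp_force: 0.0
```

```bash
python3 - <<'E'
from h import *
m=camera_model("wrist");im=get_image("wrist")
for k,z in dict(red=.079,yellow=.079,blue=.079).items():
    for c in blobs(im,k,200)[:2]:
        (cx,cy),(w,h),a=box(m,c,z); x=cv2.boundingRect(c); print(k,x,"c",round(cx,1),round(cy,1),"size",round(w),round(h),"ang",round(a,1))
go(513,297,0,6)
E
```

```text
red (54, 160, 59, 56) c 351.6 296.4 size 39 39 ang 70.0
blue (293, 183, 56, 54) c 512.9 298.3 size 38 38 ang 53.7
shift [  1.1  -0.  114.1] twist 0.0 closing yaw 6.0 q [-0.1   0.52 -0.7   1.8   0.4   0.97 -0.86] t 36.1
```

>>> {"method": "arm_command", "body": {"deltas": [[[2,0,10,0,0.2],[0,0,15,0,0.2],[0,0,30,0,0.2],[0,0,30,0,0.2],[0,0,19,0,0.2],[0,0,10,0,0.2],[0,0,0,0,1],[0,0,0,0,1],[0,0,0,0,1],[0,0,0,0,1]]], "newtons": 30}}

```text
time: 37.15
tool_pos: [0.5136, 0.2982, 0.001]
orientation: [2.1, 2.336, 0.002]
wrist_force: [-1.3, -0.3, -1.2]
grip_width: 0.0396
grasp_force: 30.2
```

>>> {"method": "arm_command", "body": {"deltas": [[[0,0,0,0,1],[0,0,0,0,1],[0,0,-20,0,1],[0,0,-30,0,1],[0,0,-35,0,1],[0,0,-30,0,1],[0,0,0,0,1],[0,0,0,0,1],[0,0,0,0,1],[0,0,0,0,1]]]}}

```text
time: 38.15
tool_pos: [0.5122, 0.2972, 0.1137]
orientation: [-2.099, -2.336, 0.004]
wrist_force: [-0.1, 0.6, -0.3]
grip_width: 0.0393
grasp_force: 30.5
```

```bash
python3 - <<'E'
from h import *
s=bot.read_state();print(s["tool_pos"].round(4),s["grip_width"],s["grasp_force"]);go(507,-59.5,115,6)
E
```

```text
[0.5122 0.2972 0.1137] 0.03929292425803778 30.474398732185364
shift [-354.1  -43.1   -0.8] twist 0.1 closing yaw 6.1 q [-0.1   0.52 -0.7   1.79  0.4   0.97 -0.86] t 38.1
```

>>> {"method": "arm_command", "body": {"deltas": [[[-25,-3,0,0,1],[-45,-6,0,0,1],[-45,-6,0,0,1],[-45,-6,0,0,1],[-45,-6,0,0,1],[-45,-6,0,0,1],[-45,-5,0,0,1],[-30,-3,0,0,1],[-20,-2,0,0,1],[-9,0,0,0,1]]]}}

```text
time: 39.15
tool_pos: [0.5069, -0.0613, 0.1141]
orientation: [-2.103, -2.332, 0.003]
wrist_force: [-0.0, -0.9, -1.7]
grip_width: 0.0393
grasp_force: 30.5
```

>>> {"method": "arm_command", "body": {"deltas": [[[0,0,0,0,1],[0,0,20,0,1],[0,0,25,0,1],[0,0,25,0,1],[0,0,10,0,1],[0,0,5,0,1],[0,0,0,0,1],[0,0,0,0,1],[0,0,0,0,1],[0,0,0,0,1]]]}}

```text
time: 40.15
tool_pos: [0.5085, -0.0588, 0.0309]
orientation: [2.099, 2.335, 0.001]
wrist_force: [-0.3, 0.5, -1.0]
grip_width: 0.0388
grasp_force: 30.5
```

```bash
python3 - <<'E'
from h import *
s=bot.read_state();print(s["tool_pos"].round(4),s["grip_width"],s["wrist_force"].round(1));go(507,-59.5,15,6)
E
```

```text
[ 0.5085 -0.0588  0.0309] 0.03880425304750745 [-0.3  0.5 -1. ]
shift [-0.5 -1.6 15.9] twist 0.1 closing yaw 6.1 q [ 0.48  0.51 -0.6   2.04  0.43  0.72 -0.29] t 40.1
```

>>> {"method": "arm_command", "body": {"deltas": [[[0,-1,6,0,1],[0,0,6,0,1],[0,0,3,0,1],[0,0,0,0,1],[0,0,0,0,1],[0,0,0,0,0.3],[0,0,0,0,0.3],[0,0,0,0,0.3],[0,0,0,0,0.3],[0,0,0,0,0.3]]]}}

```text
time: 41.15
tool_pos: [0.5068, -0.0588, 0.0149]
orientation: [-2.1, -2.336, 0.0]
wrist_force: [-0.3, -0.3, -0.4]
grip_width: 0.0599
grasp_force: 0.0
```

>>> {"method": "arm_command", "body": {"deltas": [[[0,0,-20,0,0.3],[0,0,-40,0,0.3],[0,0,-40,0,0.2],[25,-3,0,0,0.2],[45,-5,0,0,0.2],[45,-5,0,0,0.2],[45,-5,0,0,0.2],[45,-4,0,0,0.2],[45,-4,0,0,0.2],[45,-4,0,0,0.2]]]}}

```text
time: 42.15
tool_pos: [0.4451, 0.2329, 0.1151]
orientation: [2.1, 2.336, 0.0]
wrist_force: [1.1, -0.0, 0.4]
grip_width: 0.0687
grasp_force: 0.0
```

>>> {"method": "arm_command", "body": {"deltas": [[[40,-4,0,0,0.2],[20,-2,0,0,0.2],[8,0,0,0,0.2],[0,0,0,0,0.2],[0,0,0,0,0.2],[0,0,0,0,0.2],[0,0,0,0,0.2],[0,0,0,0,0.2],[0,0,0,0,0.2],[0,0,0,0,0.2]]]}}

```text
time: 43.15
tool_pos: [0.4325, 0.2982, 0.1151]
orientation: [2.1, 2.336, 0.0]
wrist_force: [-0.8, -0.1, 0.4]
grip_width: 0.0683
grasp_force: 0.0
```

```bash
python3 - <<'E'
from h import *
R['yellow']=((20,140,60),(34,255,255))
for n,zz in (("wrist",(.079,.079,.079)),("top",(.079,.079,.095))):
  m=camera_model(n);im=get_image(n)
  for k,z in zip(("red","yellow","blue"),zz):
    for c in blobs(im,k,100)[:2]:
        (cx,cy),(w,h),a=box(m,c,z); x=cv2.boundingRect(c); print(n,k,x,"c",round(cx,1),round(cy,1),"size",round(w),round(h),"ang",round(a,1))
go(433,298,0,6)
E
```

```text
wrist red (175, 175, 57, 54) c 351.5 296.6 size 39 38 ang 5.3
wrist yellow (294, 180, 57, 60) c 432.9 299.1 size 39 43 ang 20.5
top red (275, 203, 24, 24) c 491.6 51.7 size 43 43 ang 46.7
top red (472, 88, 37, 19) c 729.6 -332.3 size 72 19 ang 72.6
top yellow (301, 199, 28, 28) c 496.0 -1.3 size 52 49 ang 20.1
top yellow (144, 231, 22, 22) c 432.9 297.3 size 38 41 ang 47.2
top blue (332, 198, 24, 23) c 506.1 -55.2 size 42 37 ang 46.3
shift [ -0.3   0.5 115.1] twist 0.1 closing yaw 6.1 q [-0.1   0.43 -0.77  1.95  0.38  0.91 -0.96] t 43.2
```

Blue is back within 2 mm of its first position. Picking up yellow.

>>> {"method": "arm_command", "body": {"deltas": [[[0,0,10,0,0.2],[0,0,15,0,0.2],[0,0,30,0,0.2],[0,0,30,0,0.2],[0,0,20,0,0.2],[0,0,10,0,0.2],[0,0,0,0,1],[0,0,0,0,1],[0,0,0,0,1],[0,0,0,0,1]]]}}

```text
time: 44.25
tool_pos: [0.433, 0.2986, 0.0009]
orientation: [2.1, 2.336, 0.002]
wrist_force: [0.5, -0.1, -0.6]
grip_width: 0.0393
grasp_force: 30.5
```

>>> {"method": "arm_command", "body": {"deltas": [[[0,0,0,0,1],[0,0,0,0,1],[0,0,-20,0,1],[0,0,-30,0,1],[0,0,-35,0,1],[0,0,-30,0,1],[0,0,0,0,1],[0,0,0,0,1],[0,0,0,0,1],[0,0,0,0,1]]]}}

```text
time: 45.25
tool_pos: [0.4317, 0.2976, 0.1139]
orientation: [-2.099, -2.336, 0.004]
wrist_force: [0.3, 0.9, -0.9]
grip_width: 0.0392
grasp_force: 30.7
```

```bash
python3 - <<'E'
from h import *
s=bot.read_state();print(s["tool_pos"].round(4),s["grip_width"],s["grasp_force"]);go(501,-2.5,115,6)
E
```

```text
[0.4317 0.2976 0.1139] 0.03916607341513052 30.651118755340576
shift [-305.8   36.9   -0.9] twist 0.1 closing yaw 6.1 q [-0.1   0.43 -0.77  1.95  0.38  0.91 -0.96] t 45.2
```

>>> {"method": "arm_command", "body": {"deltas": [[[-24,3,0,0,1],[-40,5,0,0,1],[-40,5,0,0,1],[-40,5,0,0,1],[-40,5,0,0,1],[-40,5,0,0,1],[-40,5,0,0,1],[-25,3,0,0,1],[-16,1,0,0,1],[0,0,0,0,1]]]}}

```text
time: 46.25
tool_pos: [0.5013, -0.0039, 0.114]
orientation: [-2.105, -2.331, 0.003]
wrist_force: [0.3, -0.6, -1.3]
grip_width: 0.0395
grasp_force: 30.6
```

>>> {"method": "arm_command", "body": {"deltas": [[[0,0,0,0,1],[0,0,20,0,1],[0,0,25,0,1],[0,0,25,0,1],[0,0,10,0,1],[0,0,5,0,1],[0,0,0,0,1],[0,0,0,0,1],[0,0,0,0,1],[0,0,0,0,1]]]}}

```text
time: 47.25
tool_pos: [0.5023, -0.0011, 0.0308]
orientation: [2.099, 2.336, 0.001]
wrist_force: [-0.8, 0.1, -1.1]
grip_width: 0.0394
grasp_force: 30.6
```

```bash
python3 - <<'E'
from h import *
s=bot.read_state();print(s["tool_pos"].round(4),s["grip_width"],s["wrist_force"].round(1));go(501,-2,15,6)
E
```

```text
[ 0.5023 -0.0011  0.0308] 0.03941968498589183 [-0.8  0.1 -1.1]
shift [-0.7 -1.4 15.8] twist 0.1 closing yaw 6.1 q [ 0.39  0.5  -0.64  2.06  0.45  0.72 -0.42] t 47.2
```

>>> {"method": "arm_command", "body": {"deltas": [[[-1,-1,6,0,1],[0,0,6,0,1],[0,0,3,0,1],[0,0,0,0,1],[0,0,0,0,1],[0,0,0,0,0.3],[0,0,0,0,0.3],[0,0,0,0,0.3],[0,0,0,0,0.3],[0,0,0,0,0.3]]]}}

```text
time: 48.25
tool_pos: [0.5007, -0.0021, 0.0149]
orientation: [-2.1, -2.336, 0.0]
wrist_force: [-0.4, -0.3, 0.1]
grip_width: 0.0596
grasp_force: 0.0
```

>>> {"method": "arm_command", "body": {"deltas": [[[0,0,-20,0,0.3],[0,0,-40,0,0.3],[0,0,-40,0,0.2],[23,-8,0,0,0.2],[40,-15,0,0,0.2],[40,-15,0,0,0.2],[40,-15,0,0,0.2],[40,-15,0,0,0.2],[40,-15,0,0,0.2],[40,-15,0,0,0.2]]]}}

```text
time: 49.25
tool_pos: [0.3745, 0.2502, 0.1152]
orientation: [2.1, 2.336, 0.0]
wrist_force: [0.6, 1.2, -0.4]
grip_width: 0.0683
grasp_force: 0.0
```

>>> {"method": "arm_command", "body": {"deltas": [[[30,-12,0,0,0.2],[15,-5,0,0,0.2],[5,-2,0,0,0.2],[0,0,0,0,0.2],[0,0,0,0,0.2],[0,0,0,0,0.2],[0,0,0,0,0.2],[0,0,0,0,0.2],[0,0,0,0,0.2],[0,0,0,0,0.2]]]}}

```text
time: 50.25
tool_pos: [0.3513, 0.2965, 0.1151]
orientation: [2.1, 2.336, 0.0]
wrist_force: [-0.2, -0.1, -0.3]
grip_width: 0.068
grasp_force: 0.0
```

```bash
python3 - <<'E'
from h import *
for n,zz in (("wrist",(.079,.079,.079)),("top",(.079,.095,.095))):
  m=camera_model(n);im=get_image(n)
  for k,z in zip(("red","yellow","blue"),zz):
    for c in blobs(im,k,100)[:1]:
        (cx,cy),(w,h),a=box(m,c,z); x=cv2.boundingRect(c); print(n,k,x,"c",round(cx,1),round(cy,1),"size",round(w),round(h),"ang",round(a,1))
go(351.5,297,0,6)
E
```

```text
wrist red (293, 185, 56, 54) c 351.4 296.3 size 38 39 ang 45.6
top red (275, 203, 24, 24) c 491.6 51.7 size 43 43 ang 46.7
top yellow (302, 199, 27, 26) c 500.6 -3.1 size 47 40 ang 46.5
top blue (332, 198, 24, 23) c 506.2 -56.4 size 41 36 ang 41.2
shift [  0.4   0.3 115.1] twist 0.1 closing yaw 6.1 q [-0.1   0.34 -0.85  2.09  0.34  0.86 -1.05] t 50.4
```

Yellow matches its first position, (500.6,-3.1) now against (500.1,-2.7). Picking up red.

>>> {"method": "arm_command", "body": {"deltas": [[[0,0,10,0,0.2],[0,0,15,0,0.2],[0,0,30,0,0.2],[0,0,30,0,0.2],[0,0,20,0,0.2],[0,0,10,0,0.2],[0,0,0,0,1],[0,0,0,0,1],[0,0,0,0,1],[0,0,0,0,1]]]}}

```text
time: 51.35
tool_pos: [0.3517, 0.2969, 0.0008]
orientation: [2.1, 2.336, 0.002]
wrist_force: [0.1, -0.7, -0.5]
grip_width: 0.0394
grasp_force: 30.4
```

>>> {"method": "arm_command", "body": {"deltas": [[[0,0,0,0,1],[0,0,0,0,1],[0,0,-20,0,1],[0,0,-30,0,1],[0,0,-35,0,1],[0,0,-30,0,1],[0,0,0,0,1],[0,0,0,0,1],[0,0,0,0,1],[0,0,0,0,1]]]}}

```text
time: 52.35
tool_pos: [0.3504, 0.2959, 0.1139]
orientation: [-2.099, -2.336, 0.004]
wrist_force: [0.1, -0.4, -2.0]
grip_width: 0.0393
grasp_force: 30.9
```

```bash
python3 - <<'E'
from h import *
s=bot.read_state();print(s["tool_pos"].round(4),s["grip_width"],s["grasp_force"]);go(494,56,115,6)
E
```

```text
[0.3504 0.2959 0.1139] 0.03928427830568519 30.879632234573364
shift [-253.8  117.2   -1. ] twist 0.1 closing yaw 6.1 q [-0.1   0.34 -0.86  2.09  0.34  0.86 -1.05] t 52.4
```

>>> {"method": "arm_command", "body": {"deltas": [[[-20,9,0,0,1],[-36,17,0,0,1],[-36,17,0,0,1],[-36,17,0,0,1],[-36,17,0,0,1],[-36,16,0,0,1],[-26,12,0,0,1],[-18,8,0,0,1],[-9,4,0,0,1],[0,0,0,0,1]]]}}

```text
time: 53.35
tool_pos: [0.4943, 0.0566, 0.1143]
orientation: [-2.101, -2.334, 0.001]
wrist_force: [-0.8, 0.2, -1.6]
grip_width: 0.0392
grasp_force: 30.9
```

>>> {"method": "arm_command", "body": {"deltas": [[[0,0,0,0,1],[0,0,20,0,1],[0,0,25,0,1],[0,0,25,0,1],[0,0,10,0,1],[0,0,5,0,1],[0,0,0,0,1],[0,0,0,0,1],[0,0,0,0,1],[0,0,0,0,1]]]}}

```text
time: 54.35
tool_pos: [0.495, 0.0575, 0.0309]
orientation: [2.1, 2.336, 0.002]
wrist_force: [0.1, 0.8, -0.4]
grip_width: 0.0398
grasp_force: 30.8
```

```bash
python3 - <<'E'
from h import *
s=bot.read_state();print(s["tool_pos"].round(4),s["grip_width"],s["wrist_force"].round(1));go(494,56,15,6)
E
```

```text
[0.495  0.0575 0.0309] 0.039770045638979755 [ 0.1  0.8 -0.4]
shift [-1.4 -1.2 15.8] twist 0.1 closing yaw 6.1 q [ 0.3   0.5  -0.67  2.07  0.47  0.72 -0.56] t 54.4
```

>>> {"method": "arm_command", "body": {"deltas": [[[-1,-1,6,0,1],[0,0,6,0,1],[0,0,3,0,1],[0,0,0,0,1],[0,0,0,0,1],[0,0,0,0,0.3],[0,0,0,0,0.3],[0,0,0,0,0.3],[0,0,0,0,0.3],[0,0,0,0,0.3]]]}}

```text
time: 55.35
tool_pos: [0.4934, 0.0564, 0.0149]
orientation: [-2.1, -2.336, 0.0]
wrist_force: [-0.0, 0.5, -0.4]
grip_width: 0.0596
grasp_force: 0.0
```

>>> {"method": "arm_command", "body": {"deltas": [[[0,0,-20,0,0.3],[0,0,-40,0,0.3],[0,0,-40,0,0.2],[25,-5,0,0,0.2],[40,-5,0,0,0.2],[40,-5,0,0,0.2],[40,-5,0,0,0.2],[25,0,0,0,0.2],[0,0,0,0,0.2],[0,0,0,0,0.2]]]}}

```text
time: 56.35
tool_pos: [0.4553, 0.2233, 0.1149]
orientation: [2.098, 2.338, -0.001]
wrist_force: [1.0, -0.3, -0.1]
grip_width: 0.068
grasp_force: 0.0
```

```bash
python3 - <<'E'
from h import *
m=camera_model("top");im=get_image("top")
for k,z in dict(red=.095,yellow=.095,blue=.095,case=.031,mat=.003).items():
    for c in blobs(im,k,100)[:1]:
        (cx,cy),(w,h),a=box(m,c,z); x=cv2.boundingRect(c); print(k,x,"c",round(cx,1),round(cy,1),"size",round(w),round(h),"ang",round(a,1))
a=cv2.resize(im[100:330,90:520],(520,278));b=cv2.resize(get_image("side")[110:370,190:430],(294,318))
cv2.imwrite("pics/f.png",np.vstack([a,cv2.copyMakeBorder(b,0,0,0,226,cv2.BORDER_CONSTANT)])[:,:,::-1])
E
```

```text
red (274, 203, 25, 24) c 491.2 51.5 size 42 44 ang 1.7
yellow (302, 199, 26, 26) c 500.1 -3.4 size 47 40 ang 41.4
blue (332, 198, 24, 23) c 503.9 -53.6 size 41 42 ang 72.8
case (449, 186, 21, 75) c 485.3 -290.3 size 148 40 ang 0.1
mat (436, 176, 41, 95) c 485.5 -293.9 size 193 83 ang 0.0
```

View pics/f.png

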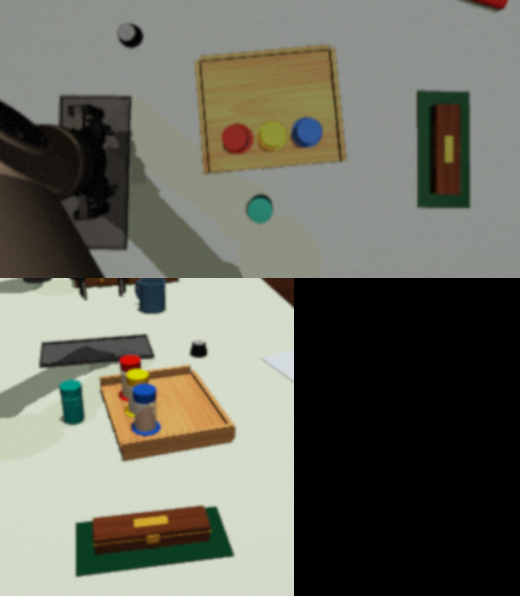

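All three jars stand on their own discs, top view (237,138), (272,136) and (307,132). The case is centred on the mat and the arm is clear. Handing in.

```bash
python3 -c "
from workcell import bot;print(bot.close_job())"
```

```text
the job is handed in; nothing more can be done
None
```

I handed the job in at about 56 s of the 144 s allowed. In the last pictures all three jars stand on their own discs, the case lies centred along the mat, and the loupe is untouched; the hand-in returned no verdict.

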